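Square a terracotta slab into the corner of the layout

TASK

Without picking it up, push the square terracotta slab over the table with the fingertips: first until one side lies flat against the long wooden batten, well clear of the end block, and then along the batten until it also rests against the end block, snug in the corner. The slab stays flat on the table all the time, and the other things on the table are left where they are.

Things in the scene. Friction and masses are not known exactly. Their poses are not given: they have to be found in the camera images.
- slab: the square terracotta slab that is to be moved: 90 x 90 mm, 22 mm thick, about 0.35 kg, lying loose and flat on the table in front of the batten. Origin at the centre of its underside; z up, x and y square to its sides. The side facing the batten is at first up to 0.4 rad out of parallel with it
- batten: a straight wooden batten screwed to the table, 420 mm long, 25 mm wide, 18 mm high. Origin at the foot of the middle of its front face (the long face towards the robot, where the slab goes); x points away from the robot square to that face (the batten fills x = 0 to 25 mm), y runs along the batten to its left end
- end_block: a wooden block screwed to the table, square to the batten, at one end of its front face (left end or right end, it varies), 110 mm long towards the robot, 30 mm wide along the batten, 18 mm high. With the batten it makes an inside corner. Origin at the centre of its underside, 55 mm in front of the batten's face and 190 mm along the batten from its middle; axes parallel to the batten's
- bowl: a small steel bowl, 54 mm across and 26 mm high, standing in front of the batten near the end that has no end block (0.19 m along the batten from its middle); origin at the centre of its underside
- round_slab: a loose round terracotta slab, 64 mm across, 22 mm thick, lying to one side of the square slab; origin at the centre of its underside
- shard: a loose, roughly triangular broken piece of terracotta, about 65 x 65 mm, 20 mm thick, lying on the other side of the square slab; origin on its underside near its middle
- stone: a grey rounded stone 70 x 50 x 30 mm at the near right; origin at the centre of its underside
- spoon: a metal spoon 150 mm long lying just beyond the batten, along it; origin on its underside
- jar: a red paint jar 60 mm across, 75 mm high, at the far left; origin at the centre of its underside
- mug: a white mug 76 mm across, 85 mm high, at the far right; origin at the centre of its underside
- book: a thick closed book 120 x 170 x 25 mm lying flat at the left; origin at the centre of its underside
Mind the look-alikes: they are no part of the job. What is shaped like the slab but blue is not meant.

How it is judged (in metres and radians):
On the way, in this order (a step that is already met when the one before it is completed fails the run):
1. one side of the slab lies flat against the batten (gap under about 6 mm, within 0.1 rad) while still well short of the end block (x of slab in the frame of batten between -0.051 and -0.04 m and (angle between the x axis of slab and the x axis of batten, either way round below 0.1 rad or angle between the x axis of slab and the y axis of batten, either way round below 0.1 rad) and height (world z) of slab below 0.004 m and not (y of slab in the frame of end_block between -0.075 and 0.075 m)), for 0.1 s.
2. the slab has been slid along the batten until it rests against the end block (x of slab in the frame of batten between -0.051 and -0.04 m and (angle between the x axis of slab and the x axis of batten, either way round below 0.1 rad or angle between the x axis of slab and the y axis of batten, either way round below 0.1 rad) and height (world z) of slab below 0.004 m and y of slab in the frame of end_block between -0.064 and 0.064 m and horizontal distance between slab and batten below 0.16 m), for 0.2 s.
At the end, for the whole second after the job is handed in: The slab lies flat on the table in the inside corner: against the batten (centre within 48.5 mm of its face, sides within 0.05 rad of parallel) and against the end block (centre within 64 mm of the block's middle line, that is a gap under 4 mm), at rest (x of slab in the frame of batten between -0.0485 and -0.04 m and (angle between the x axis of slab and the x axis of batten, either way round below 0.05 rad or angle between the x axis of slab and the y axis of batten, either way round below 0.05 rad) and height (world z) of slab below 0.004 m and y of slab in the frame of end_block between -0.064 and 0.064 m and horizontal distance between slab and batten below 0.16 m and linear speed of slab below 0.01 m/s); the robot touches nothing.
It fails at once if the slab is lifted off the table or tipped (height (world z) of slab above 0.008 m or angle between slab's own z axis and vertical above 0.12 rad).
It fails at once if one of the other things (bowl, round slab, shard, stone, spoon, jar, mug, book) is moved by more than 15 mm (distance of any of bowl, round_slab, shard, stone, spoon, jar, mug, book from where it was at the start of the episode above 0.015 m).
It also fails if it takes over 45 s, if anything falls off the work surface, if the arm or the gripper's body presses on something with over 40 N, if the wrist force passes 120 N, or if a joint passes its speed limit or range.

ROBOT

A 6-joint arm with a two-finger parallel gripper is mounted at the origin on the work surface. World frame = base frame: x ahead of the robot, y to its left, z up, the work surface at z = 0. Lengths are in m, angles in degrees, forces in N, time in s.
With the tool pointing down it reaches from about 0.375 to 0.9 m from the base axis. Payload 3.1 kg.
Tool frame: the origin (TCP) lies on the centre line of the jaws, within the pads' length; the fingertips stand 8 mm ahead of it and the grasp point (between the pads) lies 11 mm behind it; y points along the fingers, x is the direction in which the jaws open and shut, and the axes are right-handed (so a half turn about y gives the same grasp; the last joint's range is limited). The gripper opens to 87 mm and grips with 3 to 60 N. Pads are 19 mm wide; open, the fingers measure 117 mm over their backs; the gripper's body (75 mm by 190 mm) begins 51 mm behind the grasp point.
Start: joints at [-10.227, 30.224, 82.088, -0, 67.689, -10.227], TCP at [0.625, 0, 0.231] pointing down, gripper open.
Joint ranges: [-176.69, 176.69], [-43.24, 126.21], [12.49, 139.97], [-82, 262], [0, 151.66], [-163.58, 163.58]. Speed limits (degrees/s): [159.86, 159.86, 180, 180, 180, 180].

INTERFACE

Orientations are given as a 3x3 rotation matrix whose columns are the frame's x, y, z axes.
In Python, from rig import read_state, imaging, job, spotter gives the robot as it stands.
- The arm moves only by the tool apply_moves, never from a script. Its argument "steps" is a list of rows, each an object of numbers: "x", "y", "z": the shift along the world's x, y, z in mm; "spin": the turn about the world's z in rad. In form: [{"x": .., "y": .., "z": .., "spin": ..}, ...]. A call has 1 to 12 rows; each row shifts and turns the pose as measured when the row begins; what a row does not reach is not made up. A row lasts 1/10 s, in which the tool goes at most 50 mm and 8.59 degrees, less where a joint would pass 70% of its speed; a pose out of reach is approached as far as the arm can. A call is refused whole if a number of a shift passes 50 or a number of a turn 0.15, either way. A call with a gripper value outside its range is refused whole. "grip" is the finger opening in mm, from 0 to 87, set as the call begins (left out, the last holds). The fingers move at their own pace and stop on an object; the grip force is fixed at half the most. Time passes only in rows, so rows that do not move let the fingers close. It gives the time, the measured TCP pose, the force and the opening at its end, in the units of the state.
- read_state(): the state, without advancing time (a new reading comes with each control period).
- imaging.capture(name): name is "scene" or "side" or "wrist"; returns the picture (400x640x3 uint8, red, green, blue); there is no depth.
- imaging.camera_params(name): a dict with "fov_y" (degrees; the focal length in pixels is half the picture's height over the tangent of half this angle, whatever the lens; pixels are square), "cx", "cy" (the principal point, pixels), "R" (3x3) and "t" (3): a world point X has camera coordinates R X + t. Camera axes: x right, y down, z forward; pixel columns grow to the right and rows downward; lengths in m; the calibration is good to about 2 mm. A picture is of the moment at which its call begins: read the wrist's pose just before it. camera_params takes no time and is no camera call; for the wrist camera it gives the pose at the moment of the call.
- job.hand_in(): hands the job in, once; it reports no verdict.
Trained networks look in the newest picture that a camera, given by its name, has taken for a name from the list of things; names that differ only in an ending like _2 or _b are one class to them, and where a whole thing is asked for, a point or a joint stands for the part that bears it (a point fixed in the world has none). Each returns a list of dicts, best first, with "score" (0 to 1); they miss things now and then, are a little off and sometimes report something else, mostly with a low value. They report only what shows in the picture. A call takes as long as a camera call. They do not tell look-alikes from the thing itself.
- spotter.cut_out(name, camera): "mask" (400x640 bool, what is visible of it) and "rect" ([left, top, width, height] in pixels, round what is visible of it).
The state is a dict: "time_s": time; "joint_positions": joint angles; "qvel": joint speeds; "tau": joint torques, N m; "position": TCP position; "tcp_rot": TCP orientation; "force": force on the tool from outside, world axes, zero at the start; "moment": the same for the moment, N m; "opening": opening from 0.0 (shut) to 1.0 (fully open).
Only numpy, scipy, OpenCV 4.12 (cv2) and the standard library are available. Lean on these libraries where they do the work, as an engineer would, in place of code of your own. Each camera call takes 0.05 s, during which the arm holds its last target.

## Working session

There is one attempt and no reset: what is moved stays moved. The work goes in short steps, Python scripts to look and compute and a tool call to move; the robot and the scene stay as the last step left them, time stands still between calls to the robot, and variables do not carry over. Pictures are saved under pics/ and viewed, and the job is handed in when it is done.

Besides the shell and the picture viewer there is one more tool, called by a JSON object that holds its "fn" and its "kwargs", one argument or row to a line. apply_moves: Moves the arm, as the interface text tells. Its arguments: {"type":"object","properties":{"steps":{"type":"array"},"grip":{"type":"number"}},"required":["steps"]}

```bash
mkdir -p pics; ls; python3 - <<'E'
from rig import read_state, imaging, job, spotter
import cv2, numpy as np
s=read_state(); print(s['time_s'],s['position'],np.round(s['tcp_rot'],3).tolist(),s['force'],s['opening'])
for n in ['scene','side','wrist']:
    im=imaging.capture(n); cv2.imwrite(f'pics/{n}0.png',im[:,:,::-1]); p=imaging.camera_params(n); print(n,p['fov_y'],p['cx'],p['cy'],np.round(p['R'],3).tolist(),np.round(p['t'],3).tolist())
E
```

```text
pics
0.0 [6.24295389e-01 1.57758735e-04 2.29558402e-01] [[1.0, -0.002, -0.0], [0.0, 0.0, 1.0], [-0.002, -1.0, 0.0]] [0.50738273 0.43904808 0.34123772] 0.9991212791264703
scene 42.963183522430306 316.48275291335864 201.9112790033455 [[-0.808, 0.589, -0.006], [0.5, 0.681, -0.535], [-0.311, -0.435, -0.845]] [0.433, -0.276, 1.668]
side 57.50735365162412 314.3379479360622 195.1408415262449 [[0.982, -0.19, -0.013], [-0.108, -0.498, -0.86], [0.157, 0.846, -0.509]] [-0.54, 0.099, 1.099]
wrist 68.63504951359806 319.35685969049246 202.3062031183707 [[1.0, -0.001, -0.001], [-0.001, -0.968, 0.251], [-0.001, -0.251, -0.968]] [-0.624, -0.029, 0.39]
```

View pics/scene0.png

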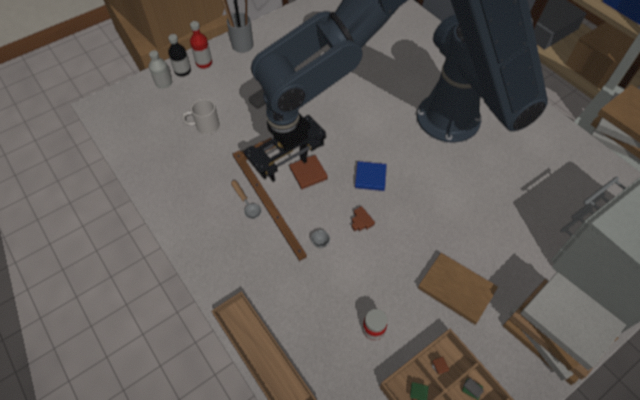

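View pics/side0.png

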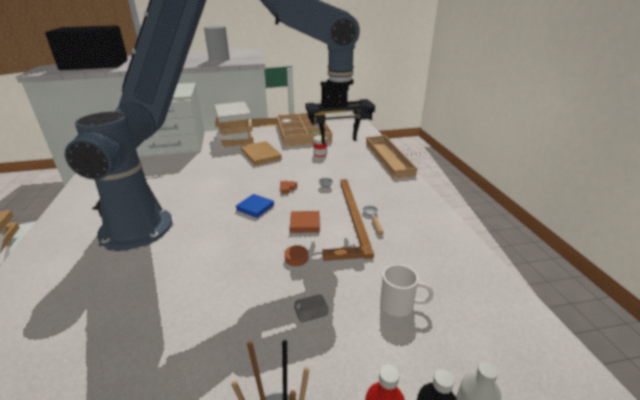

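View pics/wrist0.png

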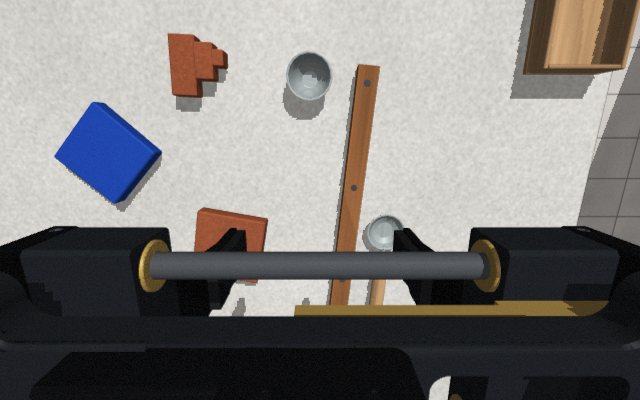

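```bash
cat > h.py <<'E'
from rig import read_state, imaging, job, spotter
import cv2, numpy as np
def P(n):
    p=imaging.camera_params(n); f=200/np.tan(np.radians(p['fov_y']/2))
    return dict(f=f,c=np.array([p['cx'],p['cy']]),R=np.array(p['R']),t=np.array(p['t']))
def back(p,uv,z):
    uv=np.atleast_2d(uv).astype(float)
    d=np.c_[(uv-p['c'])/p['f'],np.ones(len(uv))]@p['R']
    C=-p['R'].T@p['t']
    return C+d*((z-C[2])/d[:,2])[:,None]
def proj(p,X):
    X=np.atleast_2d(X)@p['R'].T+p['t']
    return X[:,:2]/X[:,2:]*p['f']+p['c']
E
python3 - <<'E'
from h import *
for n,zs in [('side',None),('scene',None)]:
    p=P(n); imaging.capture(n)
    for o,h in dict(slab=.022,batten=.018,end_block=.018,bowl=.026,round_slab=.022,shard=.02).items():
        r=spotter.cut_out(o,n)
        for q in r[:3]:
            ys,xs=np.nonzero(q['mask']); c=(xs.mean(),ys.mean())
            print(n,o,round(q['score'],2),np.round(c),q['rect'],np.round(back(p,[c],h/2)[0,:2],3))
im=imaging.capture('side')
cv2.imwrite('pics/side_crop.png',cv2.resize(im[160:290,220:420,::-1],None,fx=4,fy=4,interpolation=cv2.INTER_CUBIC))
print(read_state()['time_s'])
E
```

```text
side slab 0.9 [255. 206.] [235.6, 195.3, 38.4, 23.1] [0.361 0.033]
side slab 0.84 [305. 222.] [289.1, 211.0, 32.6, 20.8] [ 0.505 -0.09 ]
side batten 0.55 [357. 220.] [340.7, 182.3, 36.9, 78.0] [ 0.661 -0.112]
side batten 0.22 [296. 255.] [281.8, 243.5, 29.7, 19.3] [ 0.455 -0.237]
side end_block 0.64 [343. 254.] [322.3, 245.8, 43.1, 13.6] [ 0.578 -0.256]
side round_slab 0.85 [296. 256.] [282.6, 245.4, 24.4, 16.7] [ 0.455 -0.239]
side shard 0.73 [288. 186.] [278.3, 181.3, 19.4, 12.8] [0.482 0.14 ]
scene slab 0.8 [370. 175.] [351.9, 163.1, 35.6, 27.0] [0.359 0.032]
scene slab 0.61 [308. 172.] [288.0, 156.3, 40.3, 34.3] [ 0.502 -0.09 ]
scene batten 0.71 [270. 206.] [231.0, 149.9, 76.5, 113.9] [ 0.663 -0.057]
scene end_block 0.39 [258. 144.] [243.9, 141.8, 19.6, 16.4] [ 0.566 -0.272]
scene bowl 0.77 [320. 238.] [311.4, 231.1, 17.8, 15.5] [0.61  0.116]
scene shard 0.71 [362. 220.] [353.8, 207.6, 23.8, 27.3] [0.477 0.138]
0.9
```

View pics/side_crop.png

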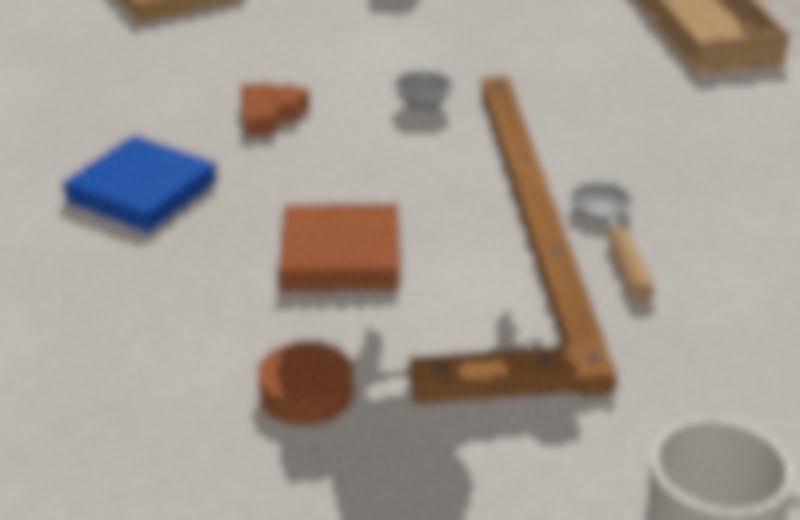

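The terracotta square at side (305,222) / scene (308,172) is the slab. The blue square at side (255,206) is the look-alike, and the crop confirms this. Next I spin the jaws parallel to the batten behind the slab, for a better wrist view.

{"fn": "apply_moves", "kwargs": {
  "steps": [
    {"x": -17,"y": -8,"z": 0,"spin": -0.13},
    {"x": -17,"y": -8,"z": 0,"spin": -0.13},
    {"x": -17,"y": -8,"z": 0,"spin": -0.13},
    {"x": -17,"y": -8,"z": 0,"spin": -0.13},
    {"x": -17,"y": -8,"z": 0,"spin": -0.13},
    {"x": -17,"y": -8,"z": 0,"spin": -0.13},
    {"x": -17,"y": -8,"z": 0,"spin": -0.13},
    {"x": -17,"y": -8,"z": 0,"spin": -0.13},
    {"x": -17,"y": -8,"z": 0,"spin": -0.13},
    {"x": -17,"y": -8,"z": 0,"spin": -0.13},
    {"x": -17,"y": -8,"z": 0,"spin": -0.13},
    {"x": -17,"y": -8,"z": 0,"spin": -0.13}
  ],
  "grip": 50
}}

```text
time_s: 2.1
position: [0.4165, -0.0985, 0.2319]
tcp_rot: [[-0.05, 0.003, 0.999], [-0.999, -0.006, -0.05], [0.006, -1.0, 0.003]]
force: [-0.2, -0.7, 0.5]
opening: 0.578
```

```bash
python3 - <<'E'
from h import *
s=read_state(); print(s['time_s'],s['position'],np.round(s['tcp_rot'],3).tolist(),s['opening'])
im=imaging.capture('wrist'); cv2.imwrite('pics/w1.png',im[:,:,::-1])
E
```

```text
2.1 [ 0.41647839 -0.09847243  0.2318841 ] [[-0.05, 0.003, 0.999], [-0.999, -0.006, -0.05], [0.006, -1.0, 0.003]] 0.5784221935176482
```

View pics/w1.png

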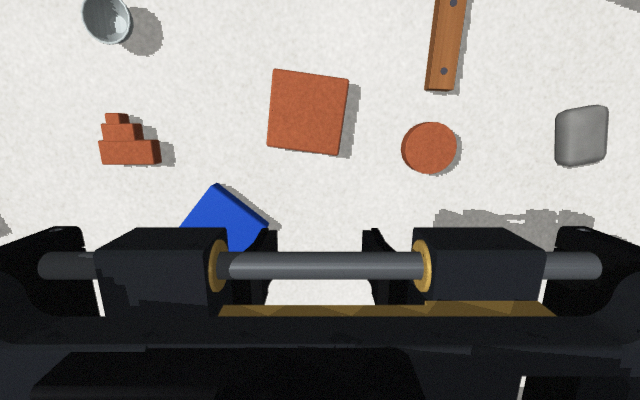

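```bash
python3 - <<'E'
from h import *
p=P('wrist'); im=imaging.capture('wrist')
for o,h in dict(slab=.022,end_block=.018,round_slab=.022,shard=.02,bowl=.026).items():
    for q in spotter.cut_out(o,'wrist')[:2]:
        m=q['mask'].astype(np.uint8); c=max(cv2.findContours(m,0,2)[0],key=cv2.contourArea)
        b=cv2.boxPoints(cv2.minAreaRect(c)); B=back(p,b,h)
        e=B[1]-B[0]
        print(o,round(q['score'],2),b.round().tolist(),'\n  ',B[:,:2].round(4).tolist(),'ctr',B.mean(0)[:2].round(4),'len',np.linalg.norm(e).round(4),np.linalg.norm(B[2]-B[1]).round(4),'ang',np.round(np.arctan2(e[1],e[0]),3))
# block from edges
# first wrist image batten with stored pose
R=np.array([[1.0,-0.001,-0.001],[-0.001,-0.968,0.251],[-0.001,-0.251,-0.968]]);t=np.array([-.624,-.029,.39])
p0=dict(p,R=R,t=t)
i0=cv2.imread('pics/wrist0.png'); hsv=cv2.cvtColor(i0,cv2.COLOR_BGR2HSV)
print(hsv[100,365],hsv[150,358],hsv[240,225], hsv[150,300])
for r in (80,110,140,170,200):
    row=hsv[r,330:390]; w=np.nonzero(row[:,1]>90)[0]+330
    print(r,w.min(),w.max(),'front/back',back(p0,[(w.min(),r),(w.max(),r)],.018)[:,:2].round(4).tolist(), back(p0,[(w.min(),r)],0)[:,:2].round(4).tolist())
E
```

```text
slab 0.93 [[179.0, 223.0], [214.0, 177.0], [270.0, 221.0], [235.0, 267.0]] 
   [[0.3693, 0.0868], [0.4269, 0.0322], [0.366, -0.0328], [0.3035, 0.0214]] ctr [0.3664 0.0269] len 0.0793 0.089 ang -0.76
slab 0.81 [[261.0, 143.0], [272.0, 64.0], [350.0, 75.0], [338.0, 154.0]] 
   [[0.4661, -0.0307], [0.5533, -0.0528], [0.5368, -0.1411], [0.4475, -0.1246]] ctr [ 0.5009 -0.0873] len 0.09 0.0898 ang -0.249
end_block 0.67 [[423.0, 85.0], [434.0, -4.0], [466.0, 0.0], [455.0, 89.0]] 
   [[0.5216, -0.228], [0.6125, -0.2371], [0.6069, -0.2718], [0.5152, -0.2651]] ctr [ 0.5641 -0.2505] len 0.0914 0.0351 ang -0.1
round_slab 0.58 [[393.0, 156.0], [417.0, 107.0], [465.0, 131.0], [441.0, 180.0]] 
   [[0.4411, -0.1914], [0.497, -0.2199], [0.466, -0.2788], [0.4076, -0.2522]] ctr [ 0.4529 -0.2356] len 0.0627 0.0665 ang -0.471
shard 0.75 [[97.0, 111.0], [160.0, 111.0], [160.0, 162.0], [97.0, 162.0]] 
   [[0.5134, 0.1598], [0.5093, 0.0853], [0.4493, 0.0969], [0.4537, 0.1746]] ctr [0.4815 0.1292] len 0.0747 0.0611 ang -1.626
bowl 0.87 [[78.0, 0.0], [131.0, 0.0], [131.0, 41.0], [78.0, 41.0]] 
   [[0.6264, 0.148], [0.6234, 0.0914], [0.584, 0.1], [0.5872, 0.1583]] ctr [0.6052 0.1244] len 0.0566 0.0403 ang -1.624
[ 14 151 132] [ 13 148 146] [150  23  11] [ 30   7 212]
80 356 377 front/back [[0.6668, 0.1214], [0.6913, 0.1214]] [[0.6689, 0.124]]
110 352 373 front/back [[0.6631, 0.088], [0.6881, 0.088]] [[0.665, 0.0889]]
140 349 369 front/back [[0.6603, 0.053], [0.6848, 0.0529]] [[0.6621, 0.0522]]
170 345 365 front/back [[0.6562, 0.0161], [0.6813, 0.0161]] [[0.6578, 0.0135]]
200 341 361 front/back [[0.6519, -0.0227], [0.6776, -0.0227]] [[0.6532, -0.0272]]
```

{"fn": "apply_moves", "kwargs": {
  "steps": [
    {"x": 2,"y": 5,"z": -40,"spin": -0.014},
    {"x": 2,"y": 5,"z": -40,"spin": -0.014},
    {"x": 2,"y": 5,"z": -40,"spin": -0.014},
    {"x": 2,"y": 5,"z": -40,"spin": -0.014},
    {"x": 0,"y": 0,"z": -30,"spin": 0},
    {"x": 0,"y": 0,"z": -15,"spin": 0},
    {"x": 0,"y": 0,"z": 0,"spin": 0}
  ]
}}

```text
time_s: 3.15
position: [0.4367, -0.0783, 0.0208]
tcp_rot: [[-0.089, 0.019, 0.996], [-0.996, -0.015, -0.089], [0.013, -1.0, 0.021]]
force: [-0.2, -0.3, 0.3]
opening: 0.576
```

```bash
python3 - <<'E'
from h import *
im=imaging.capture('wrist'); cv2.imwrite('pics/w2.png',im[:,:,::-1])
im=imaging.capture('side')
cv2.imwrite('pics/s2.png',cv2.resize(im[160:290,220:420,::-1],None,fx=4,fy=4,interpolation=cv2.INTER_CUBIC))
E
```

```text
(no output)
```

View pics/w2.png

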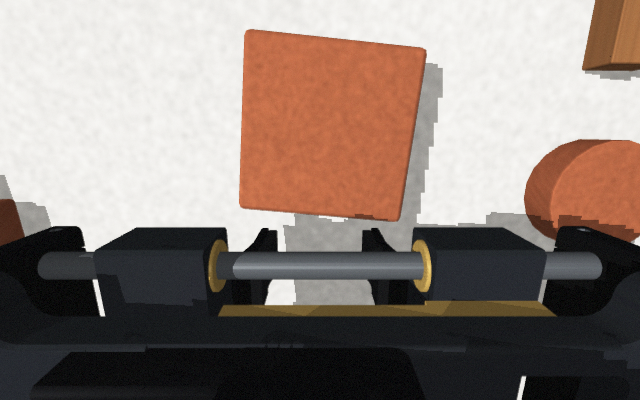

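View pics/s2.png

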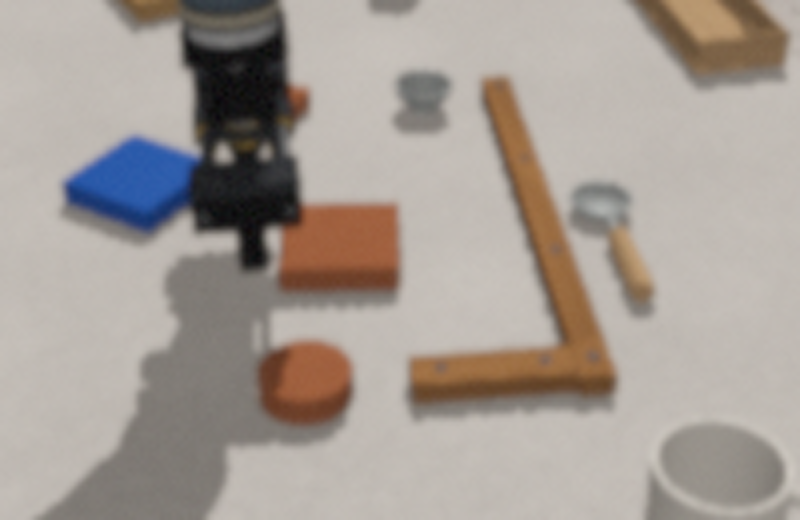

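{"fn": "apply_moves", "kwargs": {
  "steps": [
    {"x": -2,"y": 0,"z": -4,"spin": -0.007},
    {"x": 0,"y": 0,"z": -4,"spin": -0.007},
    {"x": 6,"y": -0.6,"z": 0,"spin": 0},
    {"x": 8,"y": -0.8,"z": 0,"spin": 0},
    {"x": 8,"y": -0.8,"z": 0,"spin": 0},
    {"x": 8,"y": -0.8,"z": 0,"spin": 0},
    {"x": 8,"y": -0.8,"z": 0,"spin": 0}
  ]
}}

```text
time_s: 3.95
position: [0.4774, -0.0833, 0.0179]
tcp_rot: [[-0.104, 0.027, 0.994], [-0.994, -0.019, -0.104], [0.016, -0.999, 0.029]]
force: [-1.0, 0.4, -0.8]
opening: 0.578
```

```bash
python3 - <<'E'
from h import *
im=imaging.capture('wrist'); cv2.imwrite('pics/w3.png',im[:,:,::-1])
E
```

```text
(no output)
```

View pics/w3.png

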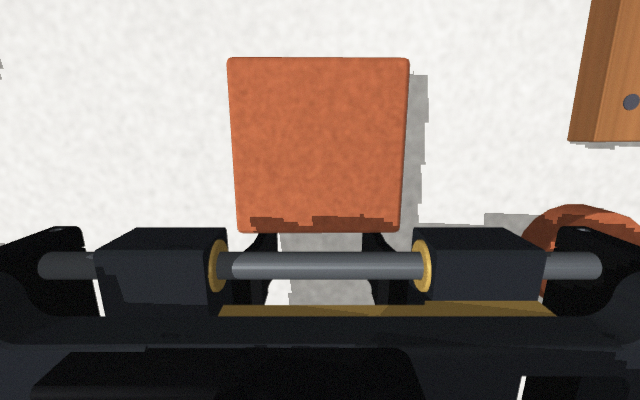

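{"fn": "apply_moves", "kwargs": {
  "steps": [
    {"x": 8,"y": -0.8,"z": -1.5,"spin": 0},
    {"x": 8,"y": -0.8,"z": -1.5,"spin": 0},
    {"x": 8,"y": -0.8,"z": -1,"spin": 0},
    {"x": 8,"y": -0.8,"z": -1,"spin": 0},
    {"x": 8,"y": -0.8,"z": -1,"spin": 0},
    {"x": 8,"y": -0.8,"z": -0.5,"spin": 0},
    {"x": 5,"y": -0.5,"z": 0,"spin": 0}
  ]
}}

```text
time_s: 4.7
position: [0.5354, -0.0889, 0.0108]
tcp_rot: [[-0.104, 0.026, 0.994], [-0.994, -0.019, -0.103], [0.016, -0.999, 0.028]]
force: [-1.2, 0.4, 1.3]
opening: 0.575
```

```bash
python3 - <<'E'
from h import *
im=imaging.capture('wrist'); cv2.imwrite('pics/w4.png',im[:,:,::-1])
E
```

```text
(no output)
```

View pics/w4.png

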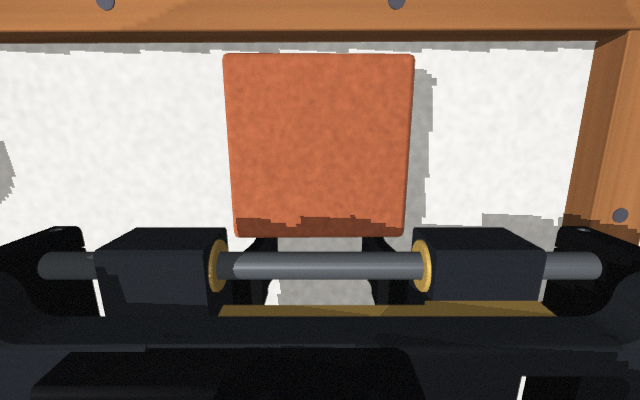

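{"fn": "apply_moves", "kwargs": {
  "steps": [
    {"x": 4,"y": -0.4,"z": 1,"spin": 0},
    {"x": 3,"y": -0.3,"z": 0.5,"spin": 0},
    {"x": 2,"y": -0.2,"z": 0,"spin": 0}
  ]
}}

```text
time_s: 5.05
position: [0.5449, -0.09, 0.0121]
tcp_rot: [[-0.103, 0.025, 0.994], [-0.995, -0.019, -0.103], [0.016, -1.0, 0.027]]
force: [-5.9, -1.4, 3.4]
opening: 0.573
```

```bash
python3 - <<'E'
from h import *
p=P('wrist');im=imaging.capture('wrist'); cv2.imwrite('pics/w5.png',im[:,:,::-1])
print(back(p,[(225,48),(413,48)],.022),back(p,[(225,36),(413,36)],.018),back(p,[(225,36),(413,36)],.0))
E
```

```text
[[ 0.65098649 -0.05739094  0.022     ]
 [ 0.6423911  -0.14286827  0.022     ]] [[ 0.65717442 -0.05729105  0.018     ]
 [ 0.64846467 -0.14437943  0.018     ]] [[ 0.66301211 -0.05292427  0.        ]
 [ 0.65325892 -0.15044586  0.        ]]
```

View pics/w5.png

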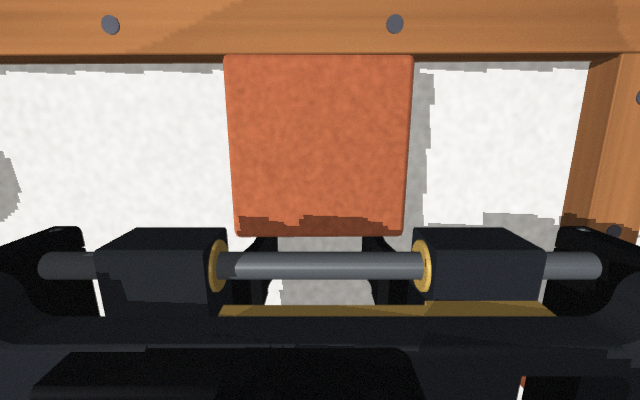

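{"fn": "apply_moves", "kwargs": {
  "steps": [
    {"x": 2,"y": -0.2,"z": 0.5,"spin": 0},
    {"x": 1,"y": 0,"z": 0,"spin": 0},
    {"x": 1,"y": 0,"z": 0,"spin": 0}
  ]
}}

```text
time_s: 5.4
position: [0.545, -0.0898, 0.012]
tcp_rot: [[-0.103, 0.017, 0.995], [-0.995, -0.017, -0.103], [0.015, -1.0, 0.018]]
force: [-5.0, -0.5, 1.5]
opening: 0.576
```

```bash
python3 - <<'E'
from h import *
p=P('wrist');im=imaging.capture('wrist')
cv2.imwrite('pics/w6.png',cv2.resize(im[20:250,180:620,::-1],None,fx=1.8,fy=1.8,interpolation=cv2.INTER_CUBIC))
for o in('slab','end_block'):
  q=spotter.cut_out(o,'wrist')
  for r in q: 
    m=r['mask'].astype(np.uint8); c=max(cv2.findContours(m,0,2)[0],key=cv2.contourArea)
    b=cv2.boxPoints(cv2.minAreaRect(c)); print(o,r['score'],b.tolist(),back(p,b,.022 if o=='slab' else .018)[:,:2].round(4).tolist())
E
```

```text
slab 0.88 [[224.0, 54.0], [415.0, 54.0], [415.0, 237.0], [224.0, 237.0]] [[0.6484, -0.0565], [0.6397, -0.1432], [0.5507, -0.1407], [0.5617, -0.0408]]
end_block 0.8 [[561.0, 53.0], [639.0, 53.0], [639.0, 243.0], [561.0, 243.0]] [[0.634, -0.2137], [0.6302, -0.251], [0.5319, -0.2656], [0.5367, -0.2222]]
```

View pics/w6.png

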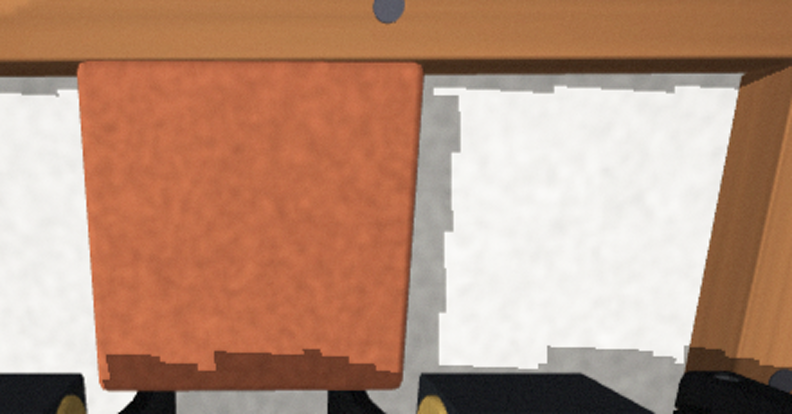

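{"fn": "apply_moves", "kwargs": {
  "steps": [
    {"x": -10,"y": 1,"z": 0,"spin": 0},
    {"x": -10,"y": 1,"z": 0,"spin": 0},
    {"x": 0,"y": 0,"z": 40,"spin": 0},
    {"x": 0,"y": 0,"z": 40,"spin": 0.1},
    {"x": 8,"y": 7,"z": 0,"spin": 0.14},
    {"x": 10,"y": 8,"z": 0,"spin": 0.14},
    {"x": 10,"y": 8,"z": 0,"spin": 0.14},
    {"x": 10,"y": 8,"z": 0,"spin": 0.14},
    {"x": 10,"y": 8,"z": 0,"spin": 0.14},
    {"x": 10,"y": 8,"z": 0,"spin": 0.14},
    {"x": 10,"y": 8,"z": 0,"spin": 0.14},
    {"x": 10,"y": 5,"z": 0,"spin": 0.14}
  ],
  "grip": 40
}}

```text
time_s: 6.75
position: [0.6096, -0.026, 0.0974]
tcp_rot: [[0.916, 0.045, 0.398], [-0.399, 0.024, 0.917], [0.032, -0.999, 0.04]]
force: [0.5, 0.0, 0.5]
opening: 0.46
```

```bash
python3 - <<'E'
from h import *
im=imaging.capture('side')
cv2.imwrite('pics/s7.png',cv2.resize(im[160:290,220:420,::-1],None,fx=4,fy=4,interpolation=cv2.INTER_CUBIC))
E
```

```text
(no output)
```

View pics/s7.png

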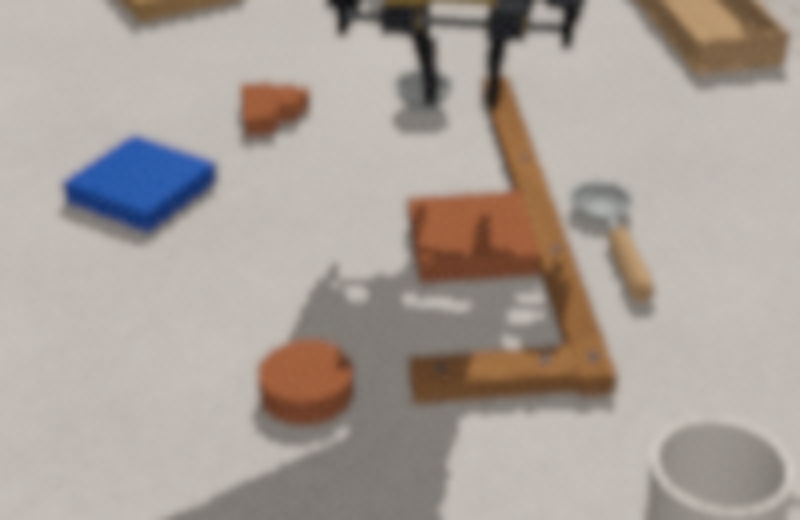

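{"fn": "apply_moves", "kwargs": {
  "steps": [
    {"x": -2,"y": 2,"z": 0,"spin": 0.1},
    {"x": 0,"y": 2,"z": 0,"spin": 0.1},
    {"x": 0,"y": 0,"z": 0,"spin": 0.1},
    {"x": 0,"y": 0,"z": -25,"spin": 0.01},
    {"x": 0,"y": 0,"z": -25,"spin": 0},
    {"x": 0,"y": 0,"z": -15,"spin": 0},
    {"x": 0,"y": 0,"z": 0,"spin": 0}
  ]
}}

```text
time_s: 7.5
position: [0.6119, -0.0223, 0.033]
tcp_rot: [[0.994, 0.055, 0.099], [-0.101, 0.036, 0.994], [0.051, -0.998, 0.041]]
force: [-0.8, -0.5, 1.1]
opening: 0.458
```

```bash
python3 - <<'E'
from h import *
im=imaging.capture('wrist'); cv2.imwrite('pics/w8.png',im[:,:,::-1])
E
```

```text
(no output)
```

View pics/w8.png

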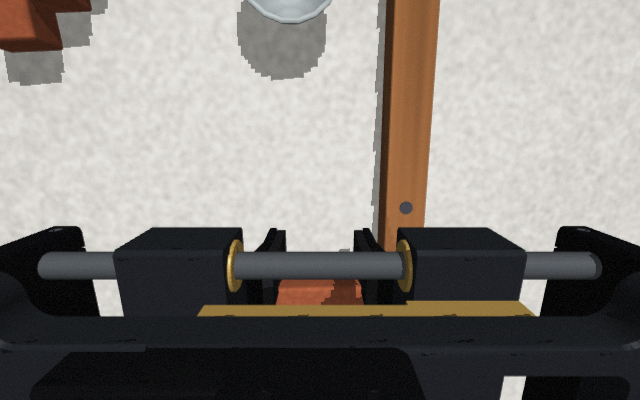

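{"fn": "apply_moves", "kwargs": {
  "steps": [
    {"x": -4,"y": 0.5,"z": -5,"spin": 0},
    {"x": -4,"y": 0,"z": -6,"spin": 0},
    {"x": -1,"y": 0,"z": -5,"spin": 0}
  ]
}}

```text
time_s: 7.85
position: [0.6048, -0.0224, 0.02]
tcp_rot: [[0.993, 0.063, 0.101], [-0.103, 0.034, 0.994], [0.059, -0.997, 0.04]]
force: [-1.4, 0.4, 0.5]
opening: 0.46
```

{"fn": "apply_moves", "kwargs": {
  "steps": [
    {"x": -0.8,"y": -8,"z": -2,"spin": 0},
    {"x": -0.8,"y": -8,"z": -1.5,"spin": 0},
    {"x": -0.7,"y": -7,"z": -1,"spin": 0},
    {"x": -0.7,"y": -8,"z": -0.5,"spin": 0},
    {"x": -0.7,"y": -8,"z": -0.5,"spin": 0},
    {"x": -0.7,"y": -8,"z": -0.5,"spin": 0}
  ]
}}

```text
time_s: 8.45
position: [0.5999, -0.0718, 0.0144]
tcp_rot: [[0.993, 0.063, 0.101], [-0.104, 0.035, 0.994], [0.06, -0.997, 0.041]]
force: [1.0, 2.2, 0.9]
opening: 0.463
```

```bash
python3 - <<'E'
from h import *
im=imaging.capture('side')
cv2.imwrite('pics/s9.png',cv2.resize(im[180:280,260:400,::-1],None,fx=5.5,fy=5.5,interpolation=cv2.INTER_CUBIC))
E
```

```text
(no output)
```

View pics/s9.png

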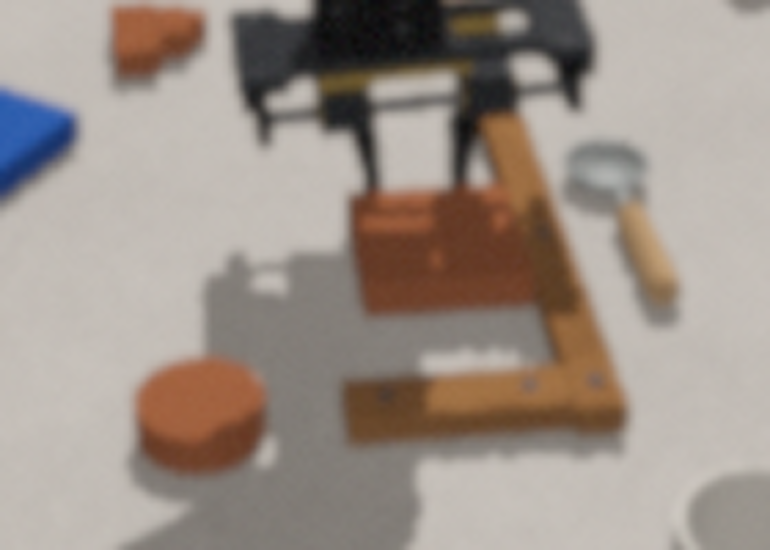

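{"fn": "apply_moves", "kwargs": {
  "steps": [
    {"x": -0.7,"y": -8,"z": 0,"spin": 0},
    {"x": -0.7,"y": -8,"z": 0,"spin": 0},
    {"x": -0.7,"y": -8,"z": 0,"spin": 0},
    {"x": -0.7,"y": -8,"z": 0,"spin": 0},
    {"x": -0.7,"y": -8,"z": 0,"spin": 0},
    {"x": -0.7,"y": -8,"z": 0,"spin": 0},
    {"x": -0.4,"y": -5,"z": 0,"spin": 0}
  ]
}}

```text
time_s: 9.2
position: [0.5948, -0.131, 0.0143]
tcp_rot: [[0.993, 0.063, 0.102], [-0.105, 0.034, 0.994], [0.06, -0.997, 0.041]]
force: [-0.1, 2.1, 0.7]
opening: 0.46
```

{"fn": "apply_moves", "kwargs": {
  "steps": [
    {"x": -0.3,"y": -3,"z": 0,"spin": 0},
    {"x": -0.3,"y": -3,"z": 0,"spin": 0}
  ]
}}

```text
time_s: 9.4
position: [0.5941, -0.138, 0.0143]
tcp_rot: [[0.993, 0.064, 0.103], [-0.105, 0.034, 0.994], [0.06, -0.997, 0.041]]
force: [0.7, 2.1, 1.5]
opening: 0.46
```

```bash
python3 - <<'E'
from h import *
im=imaging.capture('side')
cv2.imwrite('pics/s10.png',cv2.resize(im[180:280,260:400,::-1],None,fx=5.5,fy=5.5,interpolation=cv2.INTER_CUBIC))
E
```

```text
(no output)
```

View pics/s10.png

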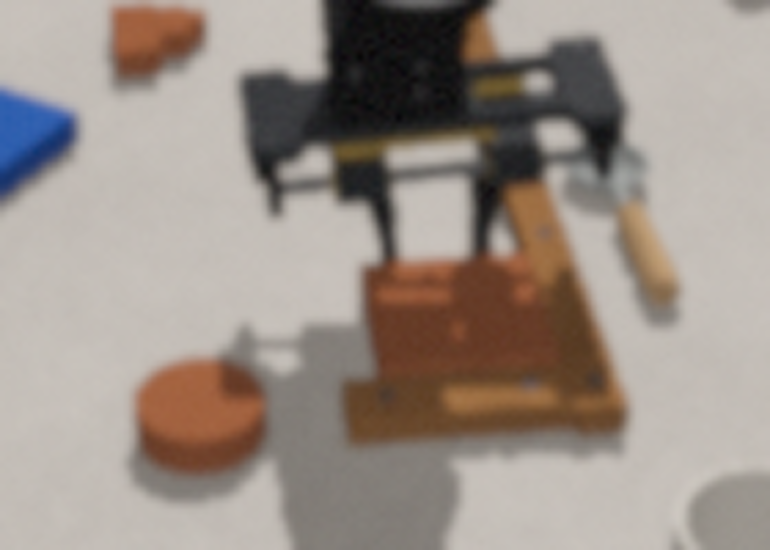

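Almost there. I creep on until the force rises.

{"fn": "apply_moves", "kwargs": {
  "steps": [
    {"x": -0.3,"y": -2.5,"z": 0,"spin": 0},
    {"x": -0.2,"y": -2,"z": 0,"spin": 0}
  ]
}}

```text
time_s: 9.65
position: [0.5932, -0.1392, 0.0143]
tcp_rot: [[0.993, 0.062, 0.104], [-0.106, 0.04, 0.994], [0.058, -0.997, 0.047]]
force: [3.2, 9.4, 1.6]
opening: 0.463
```

{"fn": "apply_moves", "kwargs": {
  "steps": [
    {"x": -0.2,"y": -2,"z": 0,"spin": 0},
    {"x": -0.2,"y": -1.5,"z": 0,"spin": 0}
  ]
}}

```text
time_s: 9.85
position: [0.5933, -0.139, 0.0144]
tcp_rot: [[0.993, 0.062, 0.102], [-0.105, 0.044, 0.994], [0.057, -0.997, 0.051]]
force: [1.5, 4.3, 0.8]
opening: 0.459
```

{"fn": "apply_moves", "kwargs": {
  "steps": [
    {"x": 0.8,"y": 8,"z": 0,"spin": 0},
    {"x": 1,"y": 10,"z": 0,"spin": 0},
    {"x": 0,"y": 5,"z": 30,"spin": 0},
    {"x": 0,"y": 0,"z": 40,"spin": -0.1},
    {"x": -10,"y": -5,"z": 30,"spin": -0.14},
    {"x": -14,"y": -6,"z": 10,"spin": -0.14},
    {"x": -16,"y": -6,"z": 0,"spin": -0.14},
    {"x": -16,"y": -6,"z": 0,"spin": -0.14},
    {"x": -16,"y": -6,"z": 0,"spin": -0.14},
    {"x": -16,"y": -6,"z": 0,"spin": -0.14},
    {"x": -16,"y": -6,"z": 0,"spin": -0.14},
    {"x": -10,"y": -6,"z": 0,"spin": -0.14}
  ]
}}

```text
time_s: 11.05
position: [0.4789, -0.1583, 0.1284]
tcp_rot: [[0.203, 0.064, 0.977], [-0.977, -0.053, 0.207], [0.065, -0.997, 0.052]]
force: [0.9, -0.1, 0.3]
opening: 0.458
```

{"fn": "apply_moves", "kwargs": {
  "steps": [
    {"x": 0,"y": 0,"z": 0,"spin": -0.12},
    {"x": 0,"y": 0,"z": 0,"spin": -0.12},
    {"x": 0,"y": 0,"z": 0,"spin": -0.1}
  ]
}}

```text
time_s: 11.35
position: [0.4767, -0.1576, 0.1286]
tcp_rot: [[-0.15, 0.04, 0.988], [-0.986, -0.072, -0.147], [0.066, -0.997, 0.051]]
force: [-0.2, -0.2, -0.3]
opening: 0.461
```

```bash
python3 - <<'E'
from h import *
p=P('wrist');im=imaging.capture('wrist'); cv2.imwrite('pics/w11.png',im[:,:,::-1]); print(p)
im=imaging.capture('side')
cv2.imwrite('pics/s11.png',cv2.resize(im[180:280,260:400,::-1],None,fx=5.5,fy=5.5,interpolation=cv2.INTER_CUBIC))
E
```

```text
{'f': np.float64(292.99648875988095), 'c': array([319.35685969, 202.30620312]), 'R': array([[-0.15103125, -0.98635901,  0.06546341],
       [-0.96640824,  0.16125856,  0.20012693],
       [-0.20795353, -0.03303896, -0.97758056]]), 't': array([-0.09145502,  0.48723372,  0.38609924])}
```

View pics/w11.png

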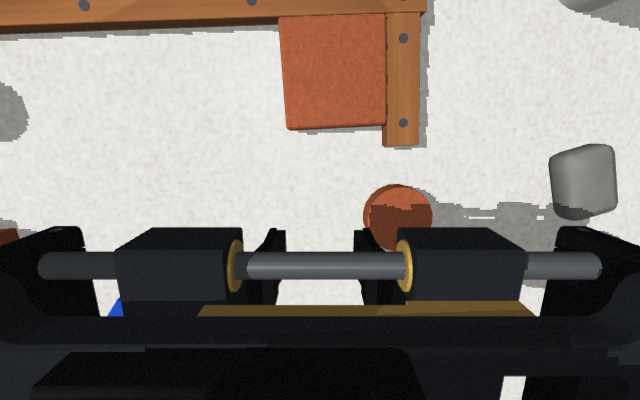

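View pics/s11.png

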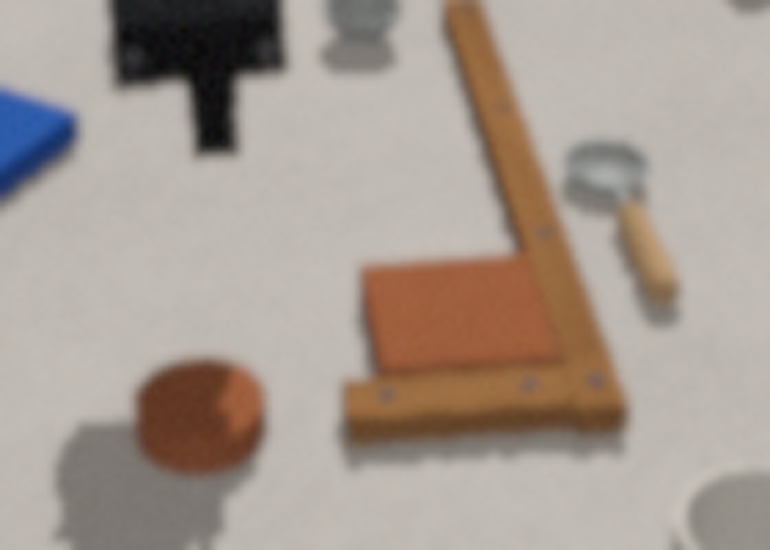

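```bash
python3 - <<'E'
from h import *
p=P('wrist'); im=cv2.imread('pics/w11.png')
cv2.imwrite('pics/w11z.png',cv2.resize(im[0:155,255:435],None,fx=3.8,fy=3.8,interpolation=cv2.INTER_CUBIC))
hsv=cv2.cvtColor(im,cv2.COLOR_BGR2HSV)
print(hsv[70,330],hsv[70,402],hsv[8,330])
m=((hsv[...,1]>130)&((hsv[...,0]<11)|(hsv[...,0]>170))).astype(np.uint8); m[:, :260]=0;m[:,410:]=0;m[140:]=0
m=cv2.morphologyEx(m,cv2.MORPH_OPEN,np.ones((5,5)))
c=max(cv2.findContours(m,0,1)[0],key=cv2.contourArea)[:,0,:]
X=back(p,c,.022)[:,:2]
r=cv2.minAreaRect((X*1000).astype(np.float32)); print(r)
def nu(X): return X@np.array([[.9947,.103],[-.103,.9947]]) 
print('n,u',nu(np.array(r[0])/1000), nu(cv2.boxPoints(r)/1000).round(4).tolist())
E
```

```text
[  8 163 172] [ 13 149 163] [ 13 155 151]
((590.6843872070312, -193.92623901367188), (88.68038177490234, 89.16924285888672), 84.86434173583984)
n,u [ 0.60752816 -0.13205794] [[0.5635, -0.177], [0.6527, -0.1758], [0.6515, -0.0871], [0.5623, -0.0883]]
```

View pics/w11z.png

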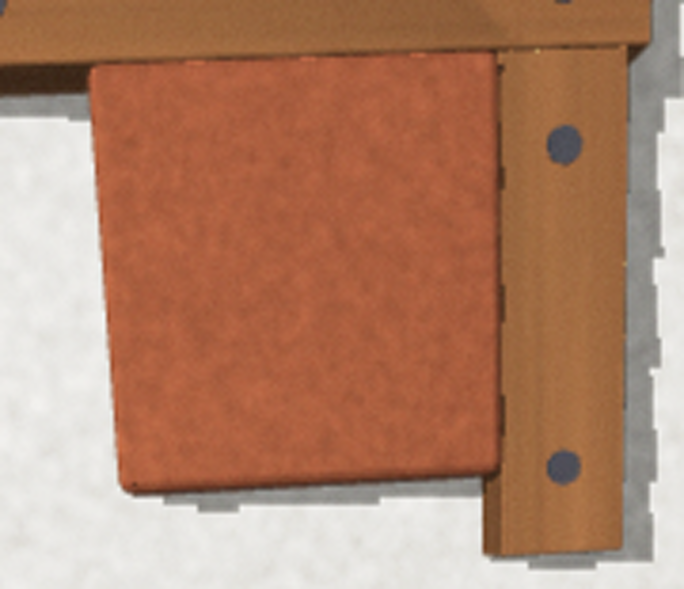

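```bash
python3 -c "
from rig import job,read_state
s=read_state();print(s['force'],s['position'],s['time_s']);print(job.hand_in())"
```

```text
[ 0.1111936  -0.53172641 -0.9582338 ] [ 0.47705494 -0.15747038  0.12858459] 11.45
the job is handed in; nothing more can be done
None
```

I pushed the terracotta slab flat against the batten with two spread fingertips, about 14 cm short of the end block. I then slid it along the batten until it met the block, and handed in at about 11.5 s.

- **Contact with the batten:** the push force rose to about 6 N and the tool stopped advancing. In the last wrist view the centre is about 43 mm from the batten's face. A full touch would read 45 mm, so this matches contact within about 2 mm of measurement error.
- **Contact with the end block:** the force rose to about 9 N and the tool stopped. The last wrist and side pictures show no visible gap at the block.
- **Angle:** the slab is about 0.013 rad out of parallel with the batten.
- **Other things on the table:** I did not re-measure them at the end. The arm's path kept clear of them, and the round slab, bowl and spoon look unmoved in the last side picture.
- **Arm at hand-in:** the tool was clear of everything at 0.13 m height. It had drifted about 0.065 rad off vertical over the moves, with no visible effect on the pushing.

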